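Let two steel balls into the lidded scrap bin with its lever

TASK

Press the lever at the front of the scrap bin all the way down with the fingertips, so that its lid lifts and the two steel balls waiting in the side chute roll into the bin by themselves. Then ease the lever slowly back up under the fingers so that the lid comes down fully shut without slamming, and move clear. Grasp nothing, do not touch the lid or the balls, and leave the things around the bin where they are.

Things in the scene. Friction and masses are not known exactly. Their poses are not given: they have to be found in the camera images.
- bin: Grey steel scrap bin, 160 (x) x 140 (y) mm in plan, 110 mm high (116 mm with its lid shut), bolted to the table. Origin: centre of its underside on the table. +x points from its front (the lever side, towards the robot) to its back (the lid's hinge side), +y to its left side as the robot sees it, z up. A push rod on its right side links lever and lid.
- chute_end (a point): Upper outer end of the open steel chute on the bin's left side, 122 mm above the table. The chute is 45 mm wide, fixed to the bin and 45 mm in front of its middle; it slopes 10 degrees down through a gap in the bin's left wall. Axes as the bin's.
- lever_pad (a point): Centre of the upper face of the lever's pad, rubber-faced steel, 36 mm (bin x) by 54 mm (bin y), its centre 82 mm in front of the bin's front wall and 58 mm right of the bin's middle. 84 mm above the table with the lever up (pad leaning 0.2 rad, front edge high), 37 mm when fully down: almost straight down, on a 133 mm arc about the pivot. The point's axes turn with the lever.
- lever (a joint): Angle of the lever, rad: 0 up (lid shut), 0.36 fully pressed down on its stop. It pivots on the bin's right wall, 130 mm behind the pad's centre. Pushing the pad down takes about 5 to 10 N against the lid's weight; there is no latch, and the lever comes up by itself when let go.
- lid (a joint): Angle of the lid, rad: 0 shut, about 0.77 with the lever fully down. It follows the lever through the push rod: 2.15 rad per rad of lever, so 1 mm of pad travel moves the lid about 0.016 rad. Let go when open, it falls and slams at 2.6 to 3.7 rad/s; eased down it should stay well under 1.5 rad/s.
- lid_front (a point): Middle of the front edge of the lid's upper face, 116 mm above the table when shut. The lid is a flat steel cover 168 (x) x 152 (y) mm, 4 mm thick, with an 18 mm skirt, hinged along the bin's top back edge, 166 mm behind this point and 112 mm above the table. Its left skirt holds the balls back in the chute when shut. Axes as the bin's when shut; they tilt with the lid.
- ball_1: Centre of the first steel ball, 28 mm in diameter, 90 g, in the chute against the lid's skirt. It rolls in by itself once the lid is about 0.2 rad open. The body's origin is the ball's centre; its axes mean nothing.
- ball_2: Centre of the second steel ball, same size, in the chute just behind the first; origin at its centre.
- tape_measure: Yellow tape measure, 64 x 96 x 37 mm, lying in front of and left of the bin; origin: centre of its underside.
- marker: Pen-like marker, 135 mm long, 16 mm high, lying in front of the lever; origin: centre of its underside.
- tape_roll: Roll of black tape, 55 x 53 x 19 mm, lying flat left of the bin behind the chute; origin: centre of its underside.

How it is judged:
By the outcome, as a careful person would: the job done as asked, in the order asked, and still so for the second after the job is handed in, with the robot touching nothing.
It also fails if it takes over 43 s, if anything falls off the work surface, if the arm or the gripper's body presses on something with over 40 N, if the wrist force passes 120 N, or if a joint passes its speed limit or range.

ROBOT

A 7-joint arm with a two-finger parallel gripper is mounted at the origin on a cart in front of the work surface, level with it; the furniture and walls round the work are solid. World frame = base frame: x ahead of the robot, y to its left, z up, the work surface at z = 0. Lengths are in m, angles in rad, forces in N, time in s.
With the tool pointing down it reaches from about 0.425 to 0.875 m from the base axis. Payload 4.7 kg.
Tool frame: the origin (TCP) lies midway between the tips of the shut fingers; the grasp point (between the pads) lies robot.pinch_z behind it (robot.pinch_z is the distance from the TCP to the grasp point, in m); z points along the fingers, y is the line along which they close (so a half turn about z gives the same grasp; the last joint's range is limited). The gripper opens to 87 mm and grips with 3 to 60 N. Pads are 19 mm wide; open, the fingers measure 117 mm over their backs; the gripper's body (75 mm by 190 mm) begins 51 mm behind the grasp point.
Start: joints at [-1.146, 0.321, -0.07, 1.45, 0.023, 1.371, -0.057], TCP at [0.26, 0.596, 0.223] pointing down, gripper open.
Joint ranges: [-2.86, 2.86], [-0.3, 2.09], [-1.38, 1.24], [0.06, 2.45], [-1.56, 4.7], [0.09, 2.05], [-2.69, 2.69]. Speed limits (rad/s): [2.57, 2.57, 3.14, 3.14, 3.14, 3.14, 3.14].

INTERFACE

Orientations are given as a unit quaternion [x, y, z, w].
In Python, from cell import robot, snapshot, camera_info, finder gives the robot as it stands.
- The arm moves only by the tool servo_tool, never from a script. Its argument "deltas" is a list of rows, each an object of numbers: "dx", "dy", "dz": the shift along the tool's x, y, z in units of 50 mm (1.0 is 50 mm); "wx", "wy", "wz": the turn, a rotation vector about the tool's x, y, z in degrees; "hand": the opening, from 0 (shut) to 1 (fully open). In form: [{"dx": .., "dy": .., "dz": .., "wx": .., "wy": .., "wz": .., "hand": ..}, ...]. A call has 1 to 10 rows; each row is the pose to reach, as a shift and turn from the pose commanded when the call began, along the tool's axes at that moment; what a row does not reach only later rows make up. A row lasts 1/10 s, in which the tool goes at most 50 mm and 8.59 degrees, less where a joint would pass 70% of its speed; a pose out of reach is approached as far as the arm can. A call with a gripper value outside its range is refused whole. The fingers move at their own pace and stop on an object; "force" is the grip in N (left out, the last holds). Time passes only in rows, so rows that repeat a pose let the fingers close. It gives the time, the measured TCP pose, the force, the opening and the grip force at its end, in the units of the state.
- robot.get_obs(): the state, without advancing time (a new reading comes with each control period).
- snapshot(name): name is "side" or "top" or "wrist"; returns (picture, depth): 400x640x3 uint8, red, green, blue; 400x640 float32, m along the optical axis (not along the pixel's ray), 0 where there is no reading.
- camera_info(name): a dict with "fx", "fy", "cx", "cy" (pixels), "eye" and "rotation" of the camera in the world. Camera axes: x right, y down, z forward; pixel columns grow to the right and rows downward; lengths in m; the calibration is good to about 2 mm. A picture is of the moment at which its call begins: read the wrist's pose just before it. camera_info takes no time and is no camera call; for the wrist camera it gives the pose at the moment of the call.
- robot.close_job(): hands the job in; it is judged then, once.
Trained networks look in the newest picture that a camera, given by its name, has taken for a name from the list of things; names that differ only in an ending like _2 or _b are one class to them, and where a whole thing is asked for, a point or a joint stands for the part that bears it (a point fixed in the world has none). Each returns a list of dicts, best first, with "confidence" (0 to 1); they miss things now and then, are a little off and sometimes report something else, mostly with a low value. They report only what shows in the picture. A call takes as long as a camera call.
- finder.find_in(camera, query): "extent" ([left, top, right, bottom] in pixels, round what is visible of it).
- finder.outline_of(camera, query): "region" (400x640 bool, what is visible of it) and "extent" ([left, top, right, bottom] in pixels, round what is visible of it).
- finder.pinpoint(camera, query): "location" ([column, row] in pixels: a listed point, or the origin of a listed thing).
The state is a dict: "time_s": time; "joint_pos": joint angles; "joint_vel": joint speeds; "effort": joint torques, N m; "tool_pos": TCP position; "eef_rot": TCP orientation; "wrist_force": force on the tool from outside, world axes, zero at the start; "ft_torque": the same for the moment, N m; "gripper_width": opening from 0.0 (shut) to 1.0 (fully open); "gripper_force": force on a finger pad.
Only numpy, scipy, OpenCV 4.12 (cv2) and the standard library are available. Lean on these libraries where they do the work, as an engineer would, in place of code of your own. Each camera call takes 0.05 s, during which the arm holds its last target. There are 200 camera calls.

## Working session

There is one attempt and no reset: what is moved stays moved. The work goes in short steps, Python scripts to look and compute and a tool call to move; the robot and the scene stay as the last step left them, time stands still between calls to the robot, and variables do not carry over. Pictures are saved under pics/ and viewed, at most 10 in all, crops included, and the job is handed in when it is done.

Besides the shell and the picture viewer there is one more tool, called after ">>>" by a JSON object that holds its "api" and its "payload", one argument or row to a line. servo_tool: Moves the arm, as the interface text tells. Its arguments: {"type":"object","properties":{"deltas":{"type":"array","items":{"type":"object","properties":{"dx":{"type":"number"},"dy":{"type":"number"},"dz":{"type":"number"},"wx":{"type":"number"},"wy":{"type":"number"},"wz":{"type":"number"},"hand":{"type":"number"}}}},"force":{"type":"number"}},"required":["deltas"]}

```bash
mkdir -p pics; cat > h.py <<'E'
from cell import robot, snapshot, camera_info, finder
import numpy as np, cv2
def px2w(cam,d,u,v,info=None):
    i=info or camera_info(cam); p=np.array([(u-i["cx"])/i["fx"]*d,(v-i["cy"])/i["fy"]*d,d])
    return np.array(i["rotation"])@p+np.array(i["eye"])
def med(dep,u,v,r=2):
    w=dep[int(v)-r:int(v)+r+1,int(u)-r:int(u)+r+1]; w=w[w>0]; return float(np.median(w)) if w.size else 0
E
python3 - <<'E'
from h import *
o=robot.get_obs(); print(o["time_s"],o["tool_pos"],o["eef_rot"],robot.pinch_z)
for c in ("top","side"):
    im,d=snapshot(c); cv2.imwrite(f"pics/{c}0.png",im[:,:,::-1])
    for q in ("lever_pad","lid_front","chute_end","bin","ball_1","marker","tape_measure"):
        for r in finder.pinpoint(c,q)[:2]:
            u,v=r["location"]; z=med(d,u,v); print(c,q,round(r["confidence"],2),np.round([u,v]),np.round(px2w(c,z,u,v),3))
E
```

```text
0.0 [0.25938251 0.59539524 0.22143453] [ 2.03942285e-01  9.78982428e-01 -9.62273488e-04 -1.56867425e-04] 0.0187Traceback (most recent call last):
  File "<stdin>", line 7, in <module>
  File "h.py", line 5, in px2w
    return np.array(i["rotation"])@p+np.array(i["eye"])
           ~~~~~~~~~~~~~~~~~~~~~~~^~
ValueError: matmul: Input operand 1 has a mismatch in its core dimension 0, with gufunc signature (n?,k),(k,m?)->(n?,m?) (size 3 is different from 4)
```

```bash
python3 -c "
import cv2,numpy as np
a=cv2.imread('pics/top0.png');b=cv2.imread('pics/side0.png');cv2.imwrite('pics/both.png',cv2.resize(np.vstack([a,b]),(480,600)))"
```

```text
[ WARN:0@0.021] global loadsave.cpp:275 findDecoder imread_('pics/side0.png'): can't open/read file: check file path/integrity
Traceback (most recent call last):
ValueError: all the input arrays must have same number of dimensions, but the array at index 0 has 3 dimension(s) and the array at index 1 has 2 dimension(s)
```

View pics/top0.png

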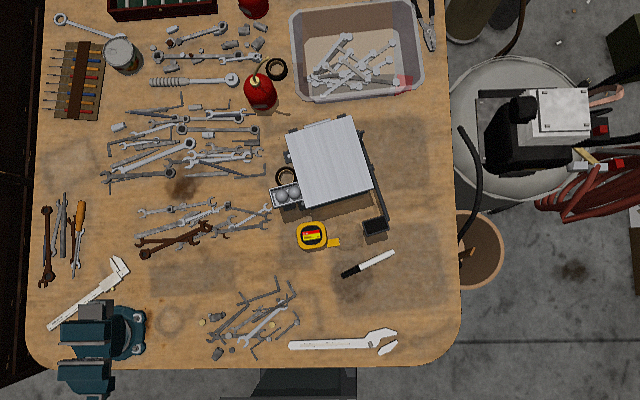

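The top view shows the bin lid at about (328,163), the lever pad at (375,226), the marker at (368,263), the tape measure at (313,235) and the balls at (287,193). The camera's rotation is a quaternion, so I'll fix the helper.

```bash
sed -i 's/^import numpy.*/&\nfrom scipy.spatial.transform import Rotation as R/; s/np.array(i\["rotation"\])@p/R.from_quat(i["rotation"]).apply(p)/' h.py
python3 - <<'E'
from h import *
print(camera_info("top"))
for c in ("top","side"):
    im,d=snapshot(c); cv2.imwrite(f"pics/{c}1.png",im[:,:,::-1]); np.save(f"{c}.npy",d)
    for q in ("lever_pad","lid_front","chute_end","ball_1","marker","tape_measure"):
        for r in finder.pinpoint(c,q)[:2]:
            u,v=r["location"]; z=med(d,u,v); print(c,q,round(r["confidence"],2),np.round([u,v]),np.round(px2w(c,z,u,v),3))
    for r in finder.outline_of(c,"lid_front")[:1]:
        vs,us=np.nonzero((r["region"])&(d>0)); i=camera_info(c)
        P=np.array([px2w(c,d[v,u],u,v,i) for u,v in zip(us,vs)]); P=P[abs(P[:,2]-.116)<.006]
        if len(P)>20: print(c,"lid rect",cv2.minAreaRect(P[:,:2].astype(np.float32)*1000),np.median(P,0))
    print(robot.get_obs()["time_s"])
E
```

```text
{'fx': 426.8243417723427, 'fy': 426.8243417723427, 'cx': 325.48640184611355, 'cy': 198.7056908911857, 'eye': array([ 0.48719286, -0.12924896,  1.01140405]), 'rotation': array([-0.69836192,  0.71313985, -0.03042416,  0.05288243])}
top lever_pad 0.66 [375. 226.] [ 0.535 -0.206  0.084]
top lever_pad 0.59 [367. 262.] [ 0.456 -0.192  0.012]
top lid_front 0.79 [339. 198.] [ 0.594 -0.129  0.111]
top lid_front 0.61 [279. 197.] [ 0.598 -0.005  0.123]
top chute_end 0.56 [267. 198.] [ 0.613  0.041 -0.   ]
top ball_1 0.63 [293. 190.] [ 0.613 -0.034  0.119]
top ball_1 0.53 [280. 196.] [ 0.6   -0.006  0.124]
top marker 0.83 [368. 264.] [ 0.452 -0.193  0.013]
top tape_measure 0.23 [338. 200.] [ 0.593 -0.129  0.101]
top lid rect ((680.8541870117188, -114.3685302734375), (174.83773803710938, 164.41452026367188), 15.514617919921875) [ 0.67523158 -0.10849753  0.11487006]
0.5
side lever_pad 0.97 [350. 186.] [ 0.537 -0.209  0.083]
side lid_front 0.7 [268. 282.] [0.655 0.009 0.017]
side lid_front 0.68 [311. 188.] [ 0.602 -0.137  0.115]
side chute_end 0.72 [302. 232.] [0.598 0.012 0.122]
side ball_1 0.46 [300. 218.] [ 0.606 -0.03   0.119]
side ball_1 0.43 [298. 225.] [ 0.605 -0.002  0.124]
side marker 0.91 [389. 228.] [ 0.457 -0.186  0.006]
side tape_measure 0.61 [351. 264.] [ 0.523 -0.032  0.033]
side lid rect ((677.4025268554688, -102.26627349853516), (174.50770568847656, 166.1885986328125), 16.213544845581055) [ 0.6752165  -0.0961611   0.11594798]
0.9
```

View pics/side1.png

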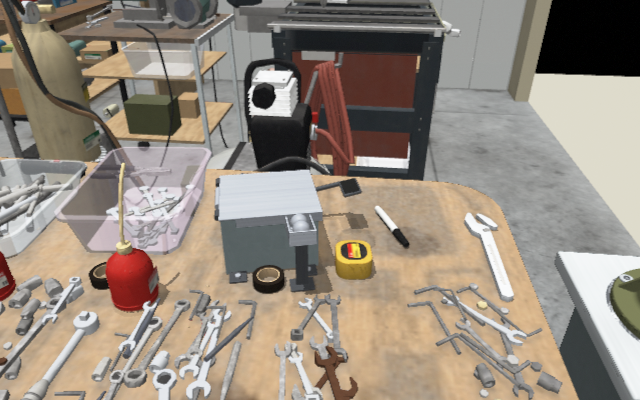

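The side view shows the pad at (350,186), well clear of the lid's front edge near (311,188), with the balls at about (300,220). Next I'll check which side the wrist camera is on and how high the obstacles along the path are.

```bash
python3 - <<'E'
from h import *
o=robot.get_obs(); T=R.from_quat(o["eef_rot"]); i=camera_info("wrist")
print("cam in tool",T.inv().apply(np.array(i["eye"])-o["tool_pos"]), "axes\n",T.as_matrix())
d=np.load("top.npy"); i=camera_info("top")
v,u=np.nonzero(d>0); z=d[v,u]
P=R.from_quat(i["rotation"]).apply(np.c_[(u-i["cx"])/i["fx"]*z,(v-i["cy"])/i["fy"]*z,z])+i["eye"]
for y0 in np.arange(-.3,.7,.1):
    print(round(y0,1),[round(float(P[(P[:,1]>y0)&(P[:,1]<y0+.1)&(P[:,0]>x0)&(P[:,0]<x0+.1)][:,2].max(initial=-1)),2) for x0 in np.arange(.1,.8,.1)])
W=T.inv().as_matrix()
for p in [(.45,.35,.27),(.52,.0,.27),(.536,-.207,.2)]: print(p,np.round(W@(np.array(p)-o["tool_pos"])/.05,2))
m=(abs(P[:,0]-.536)<.04)&(abs(P[:,1]+.207)<.04)&(P[:,2]>.07)&(P[:,2]<.1)
print("pad",m.sum(),P[m].mean(0),cv2.minAreaRect((P[m][:,:2]*1000).astype(np.float32)))
E
```

```text
cam in tool [ 0.076398   -0.00034077 -0.1625436 ] axes
 [[-9.16790251e-01  3.99369036e-01  9.33907868e-05]
 [ 3.99369044e-01  9.16790248e-01  8.56237974e-05]
 [-5.14242691e-05  1.15796452e-04 -9.99999992e-01]]
-0.3 [-1.0, 0.02, 0.01, 0.02, 0.09, 0.12, 0.01]
-0.2 [-0.0, 0.02, 0.01, 0.02, 0.12, 0.12, 0.12]
-0.1 [-0.0, 0.02, 0.02, 0.04, 0.13, 0.13, 0.12]
0.0 [-0.0, 0.03, 0.03, 0.01, 0.12, 0.12, 0.03]
0.1 [-0.01, 0.03, 0.03, 0.01, 0.05, 0.04, 0.04]
0.2 [-1.0, 0.0, 0.01, 0.03, 0.04, 0.04, 0.05]
0.3 [0.11, 0.16, 0.16, 0.03, 0.04, 0.03, 0.04]
0.4 [0.1, 0.16, 0.15, 0.03, 0.03, 0.03, 0.03]
0.5 [-1.0, 0.0, 0.01, 0.04, 0.03, 0.03, 0.01]
0.6 [-1.0, 0.0, 0.0, 0.0, 0.0, 0.0, 0.0]
(0.45, 0.35, 0.27) [-5.45 -2.99 -0.95]
(0.52, 0.0, 0.27) [-9.53 -8.85 -0.95]
(0.536, -0.207, 0.2) [-11.48 -12.51   0.45]
pad 446 [ 0.53981899 -0.21024768  0.08197179] ((545.1027221679688, -209.6344451904297), (48.627593994140625, 60.96455383300781), 15.874954223632812)
```

>>> {"api": "servo_tool", "payload": {
  "deltas": [
    {"dz": -0.5, "hand": 0},
    {"dx": -0.7, "dy": -0.4, "dz": -0.95, "hand": 0},
    {"dx": -1.5, "dy": -0.8, "dz": -0.95, "hand": 0},
    {"dx": -2.3, "dy": -1.25, "dz": -0.95, "hand": 0},
    {"dx": -3.1, "dy": -1.7, "dz": -0.95, "hand": 0},
    {"dx": -3.9, "dy": -2.1, "dz": -0.95, "hand": 0},
    {"dx": -4.7, "dy": -2.6, "dz": -0.95, "wz": -4, "hand": 0},
    {"dx": -5.4, "dy": -3.0, "dz": -0.95, "wz": -8, "hand": 0},
    {"dx": -5.9, "dy": -3.7, "dz": -0.95, "wz": -12, "hand": 0},
    {"dx": -6.4, "dy": -4.4, "dz": -0.95, "wz": -16, "hand": 0}
  ],
  "force": 20
}}

```text
invalid input
```

```bash
cat > g.py <<'E'
from h import *
import sys
o=robot.get_obs(); T=R.from_quat(o["eef_rot"]); print(o["time_s"],o["tool_pos"],np.round(o["joint_pos"],2),o["wrist_force"],o["gripper_width"])
yaw=np.radians(float(sys.argv[1])); Rt=np.array([[-np.cos(yaw),np.sin(yaw),0],[-np.sin(yaw),-np.cos(yaw),0],[0,0,1]])
tx=Rt[:,0]; tz=np.array([0,0,-1.]); ty=np.cross(tz,tx); G=R.from_matrix(np.c_[tx,ty,tz])
print("rot",np.degrees((T.inv()*G).as_rotvec()))
for a in sys.argv[2:]:
    p=np.array(eval(a)); print(a,np.round(T.inv().apply(p-o["tool_pos"])/.05,2))
E
python3 g.py 16 .52,.0,.27 .534,-.208,.16
```

```text
0.9 [0.2596294  0.59592285 0.22260962] [-1.15  0.32 -0.07  1.45  0.02  1.37 -0.06] [-0.30547872 -0.94306833 -0.24245729] 1.0022759459651882
rot [ 5.35261728e-03  5.11775216e-03 -3.95387401e+01]
.52,.0,.27 [-9.53 -8.85 -0.95]
.534,-.208,.16 [-11.45 -12.55   1.25]
```

>>> {"api": "servo_tool", "payload": {
  "deltas": [
    {"dx": 0, "dy": 0, "dz": -0.5, "wx": 0, "wy": 0, "wz": 0, "hand": 0},
    {"dx": -0.7, "dy": -0.4, "dz": -0.95, "wx": 0, "wy": 0, "wz": 0, "hand": 0},
    {"dx": -1.5, "dy": -0.8, "dz": -0.95, "wx": 0, "wy": 0, "wz": 0, "hand": 0},
    {"dx": -2.3, "dy": -1.25, "dz": -0.95, "wx": 0, "wy": 0, "wz": 0, "hand": 0},
    {"dx": -3.1, "dy": -1.7, "dz": -0.95, "wx": 0, "wy": 0, "wz": 0, "hand": 0},
    {"dx": -3.9, "dy": -2.1, "dz": -0.95, "wx": 0, "wy": 0, "wz": 0, "hand": 0},
    {"dx": -4.7, "dy": -2.6, "dz": -0.95, "wx": 0, "wy": 0, "wz": -4, "hand": 0},
    {"dx": -5.4, "dy": -3.0, "dz": -0.95, "wx": 0, "wy": 0, "wz": -8, "hand": 0},
    {"dx": -5.9, "dy": -3.7, "dz": -0.95, "wx": 0, "wy": 0, "wz": -12, "hand": 0},
    {"dx": -6.4, "dy": -4.4, "dz": -0.95, "wx": 0, "wy": 0, "wz": -16, "hand": 0}
  ],
  "force": 20
}}

```text
time_s: 1.9
tool_pos: [0.4657, 0.2647, 0.27]
eef_rot: [0.064, 0.998, 0.0, 0.0]
wrist_force: [0.1, -0.0, 1.0]
gripper_width: 0.173
gripper_force: 0.0
```

```bash
python3 g.py 16 .52,.0,.27 .534,-.208,.16
```

```text
1.9 [0.46568188 0.26468584 0.27003089] [-0.72  0.06  0.16  1.67 -0.01  1.42  0.88] [ 0.09135141 -0.03096302  1.03101931] 0.1727577816284207
rot [ 4.07681370e-03  9.77758872e-03 -2.33917448e+01]
.52,.0,.27 [-1.76 -5.11  0.  ]
.534,-.208,.16 [-2.57 -9.2   2.2 ]
```

>>> {"api": "servo_tool", "payload": {
  "deltas": [
    {"dx": -0.35, "dy": -0.9, "dz": 0, "wx": 0, "wy": 0, "wz": -2.5, "hand": 0},
    {"dx": -0.7, "dy": -1.8, "dz": 0, "wx": 0, "wy": 0, "wz": -5, "hand": 0},
    {"dx": -1.0, "dy": -2.7, "dz": 0, "wx": 0, "wy": 0, "wz": -7.5, "hand": 0},
    {"dx": -1.3, "dy": -3.6, "dz": 0, "wx": 0, "wy": 0, "wz": -10, "hand": 0},
    {"dx": -1.6, "dy": -4.5, "dz": 0, "wx": 0, "wy": 0, "wz": -12.5, "hand": 0},
    {"dx": -1.85, "dy": -5.4, "dz": 0, "wx": 0, "wy": 0, "wz": -15, "hand": 0},
    {"dx": -2.05, "dy": -6.3, "dz": 0, "wx": 0, "wy": 0, "wz": -17.5, "hand": 0},
    {"dx": -2.25, "dy": -7.2, "dz": 0, "wx": 0, "wy": 0, "wz": -20, "hand": 0},
    {"dx": -2.4, "dy": -8.1, "dz": 0, "wx": 0, "wy": 0, "wz": -22, "hand": 0},
    {"dx": -2.5, "dy": -8.8, "dz": 0.3, "wx": 0, "wy": 0, "wz": -23.4, "hand": 0}
  ],
  "force": 20
}}

```text
time_s: 2.9
tool_pos: [0.5321, -0.1899, 0.2572]
eef_rot: [-0.137, 0.991, -0.001, 0.002]
wrist_force: [0.4, -1.4, -0.2]
gripper_width: 0.005
gripper_force: 0.0
```

```bash
python3 g.py 16 .534,-.208,.16; python3 - <<'E'
from h import *
o=robot.get_obs(); i=camera_info("wrist"); im,d=snapshot("wrist"); cv2.imwrite("pics/w1.png",im[:,:,::-1])
for q in ("lever_pad","lid_front"):
    for r in finder.pinpoint("wrist",q)[:2]:
        u,v=r["location"]; z=med(d,u,v); print(q,round(r["confidence"],2),np.round([u,v]),np.round(px2w("wrist",z,u,v,i),3))
v,u=np.nonzero(d>0); z=d[v,u]
P=R.from_quat(i["rotation"]).apply(np.c_[(u-i["cx"])/i["fx"]*z,(v-i["cy"])/i["fy"]*z,z])+i["eye"]
m=(abs(P[:,0]-.536)<.045)&(abs(P[:,1]+.207)<.045)&(P[:,2]>.074)&(P[:,2]<.095)
print("pad",m.sum(),P[m].mean(0),cv2.minAreaRect((P[m][:,:2]*1000).astype(np.float32)))
E
```

```text
2.9 [ 0.53209976 -0.18991904  0.25716973] [-0.23  0.13  0.59  1.64 -0.07  1.39  2.21] [ 0.43516429 -1.37889179 -0.21871992] 0.004896668912174232
rot [-0.16647795  0.23311816 -0.19593503]
.534,-.208,.16 [ 0.07 -0.35  1.94]
lever_pad 0.94 [310. 177.] [ 0.537 -0.205  0.085]
pad 1667 [ 0.53841437 -0.21075562  0.0837922 ] ((547.4766845703125, -209.26617431640625), (54.455936431884766, 60.348411560058594), 16.46152114868164)
```

View pics/w1.png

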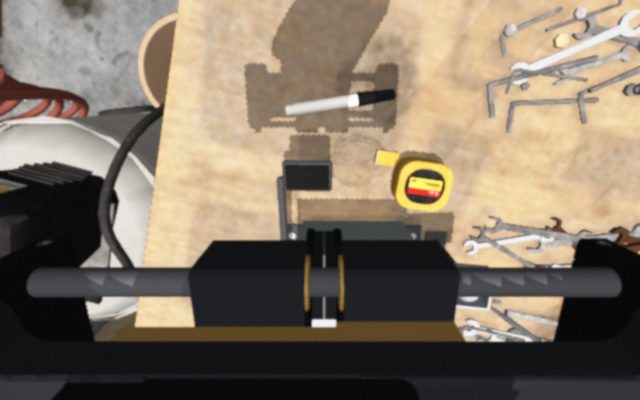

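The wrist view shows the pad at (308,176), with the tape measure (422,185) and marker (340,102) clear of the fingers. I'll position above the pad at z of about 0.105.

>>> {"api": "servo_tool", "payload": {
  "deltas": [
    {"dx": 0.03, "dy": -0.35, "dz": 0.3, "wx": 0, "wy": 0, "wz": 0, "hand": 0},
    {"dx": 0.03, "dy": -0.35, "dz": 1.0, "wx": 0, "wy": 0, "wz": 0, "hand": 0},
    {"dx": 0.03, "dy": -0.35, "dz": 1.7, "wx": 0, "wy": 0, "wz": 0, "hand": 0},
    {"dx": 0.03, "dy": -0.35, "dz": 2.3, "wx": 0, "wy": 0, "wz": 0, "hand": 0},
    {"dx": 0.03, "dy": -0.35, "dz": 2.8, "wx": 0, "wy": 0, "wz": 0, "hand": 0},
    {"dx": 0.03, "dy": -0.35, "dz": 3.0, "wx": 0, "wy": 0, "wz": 0, "hand": 0},
    {"dx": 0.03, "dy": -0.35, "dz": 3.0, "wx": 0, "wy": 0, "wz": 0, "hand": 0},
    {"dx": 0.03, "dy": -0.35, "dz": 3.0, "wx": 0, "wy": 0, "wz": 0, "hand": 0}
  ],
  "force": 20
}}

```text
time_s: 3.85
tool_pos: [0.5358, -0.203, 0.1063]
eef_rot: [-0.138, 0.99, -0.0, 0.001]
wrist_force: [-0.5, -0.5, 1.5]
gripper_width: 0.005
gripper_force: 0.0
```

```bash
python3 g.py 16 .535,-.208,.085 .535,-.208,.037
```

```text
3.85 [ 0.53579026 -0.20304806  0.10634469] [-0.18  0.27  0.58  1.81 -0.16  1.11  2.3 ] [-0.52666703 -0.50696509  1.53480804] 0.005424835860245106
rot [-0.04017181  0.10369916 -0.08351083]
.535,-.208,.085 [ 0.04 -0.09  0.43]
.535,-.208,.037 [ 0.04 -0.09  1.39]
```

>>> {"api": "servo_tool", "payload": {
  "deltas": [
    {"dx": 0.04, "dy": -0.09, "dz": 0.12, "wx": 0, "wy": 0, "wz": 0, "hand": 0},
    {"dx": 0.04, "dy": -0.09, "dz": 0.24, "wx": 0, "wy": 0, "wz": 0, "hand": 0},
    {"dx": 0.04, "dy": -0.09, "dz": 0.34, "wx": 0, "wy": 0, "wz": 0, "hand": 0},
    {"dx": 0.04, "dy": -0.09, "dz": 0.42, "wx": 0, "wy": 0, "wz": 0, "hand": 0},
    {"dx": 0.04, "dy": -0.09, "dz": 0.5, "wx": 0, "wy": 0, "wz": 0, "hand": 0},
    {"dx": 0.04, "dy": -0.09, "dz": 0.58, "wx": 0, "wy": 0, "wz": 0, "hand": 0},
    {"dx": 0.04, "dy": -0.09, "dz": 0.66, "wx": 0, "wy": 0, "wz": 0, "hand": 0},
    {"dx": 0.04, "dy": -0.09, "dz": 0.74, "wx": 0, "wy": 0, "wz": 0, "hand": 0}
  ],
  "force": 20
}}

```text
time_s: 4.65
tool_pos: [0.5329, -0.2092, 0.0684]
eef_rot: [-0.138, 0.99, -0.0, -0.001]
wrist_force: [-3.8, -0.7, 6.1]
gripper_width: 0.005
gripper_force: 3.1
```

```bash
python3 g.py 16 .535,-.208,.037;python3 - <<'E'
from h import *
im,d=snapshot("side"); cv2.imwrite("pics/s2.png",im[100:320,180:460,::-1])
E
```

```text
4.65 [ 0.53294249 -0.20923734  0.06841938] [-0.16  0.32  0.57  1.84 -0.19  1.04  2.33] [-3.83575422 -0.70392152  6.11579973] 0.005008877773299187
rot [ 0.00680897 -0.09674427 -0.18125414]
.535,-.208,.037 [-0.05  0.01  0.63]
```

View pics/s2.png

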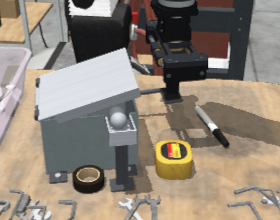

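The lid is opening as the pad goes down, and the contact is clean, with the fingers on the pad at about (172,97) in the crop. I'll keep pressing to the stop.

>>> {"api": "servo_tool", "payload": {
  "deltas": [
    {"dx": 0, "dy": 0, "dz": 0.1, "wx": 0, "wy": 0, "wz": 0, "hand": 0},
    {"dx": 0, "dy": 0, "dz": 0.2, "wx": 0, "wy": 0, "wz": 0, "hand": 0},
    {"dx": 0, "dy": 0, "dz": 0.3, "wx": 0, "wy": 0, "wz": 0, "hand": 0},
    {"dx": 0, "dy": 0, "dz": 0.4, "wx": 0, "wy": 0, "wz": 0, "hand": 0},
    {"dx": 0, "dy": 0, "dz": 0.48, "wx": 0, "wy": 0, "wz": 0, "hand": 0},
    {"dx": 0, "dy": 0, "dz": 0.54, "wx": 0, "wy": 0, "wz": 0, "hand": 0},
    {"dx": 0, "dy": 0, "dz": 0.58, "wx": 0, "wy": 0, "wz": 0, "hand": 0},
    {"dx": 0, "dy": 0, "dz": 0.61, "wx": 0, "wy": 0, "wz": 0, "hand": 0},
    {"dx": 0, "dy": 0, "dz": 0.61, "wx": 0, "wy": 0, "wz": 0, "hand": 0},
    {"dx": 0, "dy": 0, "dz": 0.61, "wx": 0, "wy": 0, "wz": 0, "hand": 0}
  ],
  "force": 20
}}

```text
time_s: 5.7
tool_pos: [0.5334, -0.2091, 0.0381]
eef_rot: [-0.138, 0.99, -0.0, -0.0]
wrist_force: [-4.9, -2.8, 7.6]
gripper_width: 0.006
gripper_force: 4.3
```

```bash
python3 g.py 16 .535,-.208,.037 .535,-.208,.084
```

```text
5.7 [ 0.53342761 -0.20912042  0.03809386] [-0.15  0.36  0.56  1.86 -0.22  0.99  2.35] [-4.9338226  -2.81595479  7.55544336] 0.005906671030658248
rot [-0.01298963 -0.04897639 -0.16934471]
.535,-.208,.037 [-0.04  0.01  0.02]
.535,-.208,.084 [-0.04  0.01 -0.92]
```

>>> {"api": "servo_tool", "payload": {
  "deltas": [
    {"dx": 0, "dy": 0, "dz": 0.02, "wx": 0, "wy": 0, "wz": 0, "hand": 0},
    {"dx": 0, "dy": 0, "dz": 0.04, "wx": 0, "wy": 0, "wz": 0, "hand": 0},
    {"dx": 0, "dy": 0, "dz": 0.06, "wx": 0, "wy": 0, "wz": 0, "hand": 0},
    {"dx": 0, "dy": 0, "dz": 0.06, "wx": 0, "wy": 0, "wz": 0, "hand": 0}
  ],
  "force": 20
}}

```text
time_s: 6.1
tool_pos: [0.5335, -0.2092, 0.0376]
eef_rot: [-0.138, 0.99, 0.001, -0.0]
wrist_force: [-11.7, 0.9, 24.5]
gripper_width: 0.007
gripper_force: 13.5
```

```bash
python3 g.py 16 .535,-.208,.037; python3 - <<'E'
from h import *
im,d=snapshot("side"); a=im[100:320,180:460,::-1]; im,d=snapshot("top"); b=im[80:300,240:520,::-1]
cv2.imwrite("pics/s3.png",np.hstack([a,b]))
E
```

```text
6.1 [ 0.53353681 -0.20923829  0.03763827] [-0.15  0.36  0.56  1.86 -0.23  0.99  2.36] [-11.68606196   0.85034391  24.46781354] 0.006685080140319083
rot [ 0.06247108 -0.0143572  -0.18147466]
.535,-.208,.037 [-0.03  0.02  0.01]
```

View pics/s3.png

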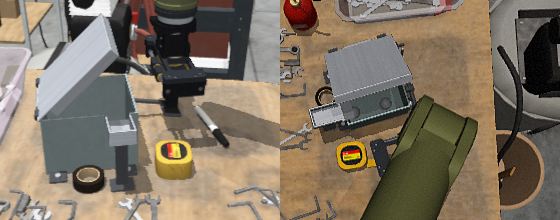

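The lever is on its stop (24 N), the lid is wide open, and the chute at (122,125) is empty. Both balls are visible in the bin at about (372,107) and (408,95). Now I'll ease it up at about 18 mm/s, which is roughly 0.28 rad/s at the lid.

>>> {"api": "servo_tool", "payload": {
  "deltas": [
    {"dx": 0, "dy": 0, "dz": -0.035, "wx": 0, "wy": 0, "wz": 0, "hand": 0},
    {"dx": 0, "dy": 0, "dz": -0.07, "wx": 0, "wy": 0, "wz": 0, "hand": 0},
    {"dx": 0, "dy": 0, "dz": -0.105, "wx": 0, "wy": 0, "wz": 0, "hand": 0},
    {"dx": 0, "dy": 0, "dz": -0.14, "wx": 0, "wy": 0, "wz": 0, "hand": 0},
    {"dx": 0, "dy": 0, "dz": -0.175, "wx": 0, "wy": 0, "wz": 0, "hand": 0},
    {"dx": 0, "dy": 0, "dz": -0.21, "wx": 0, "wy": 0, "wz": 0, "hand": 0},
    {"dx": 0, "dy": 0, "dz": -0.245, "wx": 0, "wy": 0, "wz": 0, "hand": 0},
    {"dx": 0, "dy": 0, "dz": -0.28, "wx": 0, "wy": 0, "wz": 0, "hand": 0},
    {"dx": 0, "dy": 0, "dz": -0.315, "wx": 0, "wy": 0, "wz": 0, "hand": 0},
    {"dx": 0, "dy": 0, "dz": -0.35, "wx": 0, "wy": 0, "wz": 0, "hand": 0}
  ],
  "force": 20
}}

```text
time_s: 7.2
tool_pos: [0.534, -0.2084, 0.0523]
eef_rot: [-0.138, 0.99, -0.0, 0.0]
wrist_force: [-3.1, -2.6, 5.8]
gripper_width: 0.009
gripper_force: 2.4
```

>>> {"api": "servo_tool", "payload": {
  "deltas": [
    {"dx": 0, "dy": 0, "dz": -0.035, "wx": 0, "wy": 0, "wz": 0, "hand": 0},
    {"dx": 0, "dy": 0, "dz": -0.07, "wx": 0, "wy": 0, "wz": 0, "hand": 0},
    {"dx": 0, "dy": 0, "dz": -0.105, "wx": 0, "wy": 0, "wz": 0, "hand": 0},
    {"dx": 0, "dy": 0, "dz": -0.14, "wx": 0, "wy": 0, "wz": 0, "hand": 0},
    {"dx": 0, "dy": 0, "dz": -0.175, "wx": 0, "wy": 0, "wz": 0, "hand": 0},
    {"dx": 0, "dy": 0, "dz": -0.21, "wx": 0, "wy": 0, "wz": 0, "hand": 0},
    {"dx": 0, "dy": 0, "dz": -0.245, "wx": 0, "wy": 0, "wz": 0, "hand": 0},
    {"dx": 0, "dy": 0, "dz": -0.28, "wx": 0, "wy": 0, "wz": 0, "hand": 0},
    {"dx": 0, "dy": 0, "dz": -0.315, "wx": 0, "wy": 0, "wz": 0, "hand": 0},
    {"dx": 0, "dy": 0, "dz": -0.35, "wx": 0, "wy": 0, "wz": 0, "hand": 0}
  ],
  "force": 20
}}

```text
time_s: 8.2
tool_pos: [0.5353, -0.2079, 0.0701]
eef_rot: [-0.138, 0.99, -0.0, 0.001]
wrist_force: [1.6, -2.1, 4.9]
gripper_width: 0.006
gripper_force: 2.3
```

>>> {"api": "servo_tool", "payload": {
  "deltas": [
    {"dx": 0, "dy": 0, "dz": -0.02, "wx": 0, "wy": 0, "wz": 0, "hand": 0},
    {"dx": 0, "dy": 0, "dz": -0.04, "wx": 0, "wy": 0, "wz": 0, "hand": 0},
    {"dx": 0, "dy": 0, "dz": -0.06, "wx": 0, "wy": 0, "wz": 0, "hand": 0},
    {"dx": 0, "dy": 0, "dz": -0.08, "wx": 0, "wy": 0, "wz": 0, "hand": 0},
    {"dx": 0, "dy": 0, "dz": -0.1, "wx": 0, "wy": 0, "wz": 0, "hand": 0},
    {"dx": 0, "dy": 0, "dz": -0.12, "wx": 0, "wy": 0, "wz": 0, "hand": 0},
    {"dx": 0, "dy": 0, "dz": -0.14, "wx": 0, "wy": 0, "wz": 0, "hand": 0},
    {"dx": 0, "dy": 0, "dz": -0.16, "wx": 0, "wy": 0, "wz": 0, "hand": 0},
    {"dx": 0, "dy": 0, "dz": -0.18, "wx": 0, "wy": 0, "wz": 0, "hand": 0},
    {"dx": 0, "dy": 0, "dz": -0.2, "wx": 0, "wy": 0, "wz": 0, "hand": 0}
  ],
  "force": 20
}}

```text
time_s: 9.2
tool_pos: [0.5339, -0.2077, 0.0795]
eef_rot: [-0.138, 0.99, 0.0, -0.0]
wrist_force: [3.4, 2.1, 4.1]
gripper_width: 0.003
gripper_force: 2.4
```

Only about 5 mm is left, so I'll go slower until the force is gone.

>>> {"api": "servo_tool", "payload": {
  "deltas": [
    {"dx": 0, "dy": 0, "dz": -0.02, "wx": 0, "wy": 0, "wz": 0, "hand": 0},
    {"dx": 0, "dy": 0, "dz": -0.04, "wx": 0, "wy": 0, "wz": 0, "hand": 0},
    {"dx": 0, "dy": 0, "dz": -0.06, "wx": 0, "wy": 0, "wz": 0, "hand": 0},
    {"dx": 0, "dy": 0, "dz": -0.08, "wx": 0, "wy": 0, "wz": 0, "hand": 0},
    {"dx": 0, "dy": 0, "dz": -0.1, "wx": 0, "wy": 0, "wz": 0, "hand": 0},
    {"dx": 0, "dy": 0, "dz": -0.12, "wx": 0, "wy": 0, "wz": 0, "hand": 0},
    {"dx": 0, "dy": 0, "dz": -0.14, "wx": 0, "wy": 0, "wz": 0, "hand": 0},
    {"dx": 0, "dy": 0, "dz": -0.16, "wx": 0, "wy": 0, "wz": 0, "hand": 0},
    {"dx": 0, "dy": 0, "dz": -0.18, "wx": 0, "wy": 0, "wz": 0, "hand": 0},
    {"dx": 0, "dy": 0, "dz": -0.2, "wx": 0, "wy": 0, "wz": 0, "hand": 0}
  ],
  "force": 20
}}

```text
time_s: 10.2
tool_pos: [0.5318, -0.209, 0.0884]
eef_rot: [-0.137, 0.991, 0.0, -0.002]
wrist_force: [-0.8, 0.8, 0.1]
gripper_width: 0.003
gripper_force: 0.0
```

>>> {"api": "servo_tool", "payload": {
  "deltas": [
    {"dx": 0, "dy": 0, "dz": -0.02, "wx": 0, "wy": 0, "wz": 0, "hand": 0},
    {"dx": 0, "dy": 0, "dz": -0.04, "wx": 0, "wy": 0, "wz": 0, "hand": 0},
    {"dx": 0, "dy": 0, "dz": -0.06, "wx": 0, "wy": 0, "wz": 0, "hand": 0},
    {"dx": 0, "dy": 0, "dz": -0.08, "wx": 0, "wy": 0, "wz": 0, "hand": 0},
    {"dx": 0, "dy": 0, "dz": -0.1, "wx": 0, "wy": 0, "wz": 0, "hand": 0},
    {"dx": 0, "dy": 0, "dz": -0.12, "wx": 0, "wy": 0, "wz": 0, "hand": 0}
  ],
  "force": 20
}}

```text
time_s: 10.8
tool_pos: [0.534, -0.2083, 0.0957]
eef_rot: [-0.138, 0.99, 0.0, 0.0]
wrist_force: [-0.5, -0.5, 0.7]
gripper_width: 0.003
gripper_force: 0.0
```

Contact is off and the lid is down. Now I'll retreat upward.

>>> {"api": "servo_tool", "payload": {
  "deltas": [
    {"dx": 0.1, "dy": 0, "dz": -0.3, "wx": 0, "wy": 0, "wz": 0, "hand": 0},
    {"dx": 0.2, "dy": 0, "dz": -0.8, "wx": 0, "wy": 0, "wz": 0, "hand": 0},
    {"dx": 0.3, "dy": 0, "dz": -1.4, "wx": 0, "wy": 0, "wz": 0, "hand": 0},
    {"dx": 0.4, "dy": 0, "dz": -2.0, "wx": 0, "wy": 0, "wz": 0, "hand": 0},
    {"dx": 0.4, "dy": 0, "dz": -2.6, "wx": 0, "wy": 0, "wz": 0, "hand": 0},
    {"dx": 0.4, "dy": 0, "dz": -3.0, "wx": 0, "wy": 0, "wz": 0, "hand": 0},
    {"dx": 0.4, "dy": 0, "dz": -3.0, "wx": 0, "wy": 0, "wz": 0, "hand": 0},
    {"dx": 0.4, "dy": 0, "dz": -3.0, "wx": 0, "wy": 0, "wz": 0, "hand": 0}
  ],
  "force": 20
}}

```text
time_s: 11.6
tool_pos: [0.5146, -0.2139, 0.2461]
eef_rot: [-0.138, 0.99, -0.0, 0.001]
wrist_force: [-0.7, 0.3, -0.8]
gripper_width: 0.004
gripper_force: 0.0
```

```bash
python3 - <<'E'
from h import *
im,d=snapshot("side"); cv2.imwrite("pics/s4.png",im[100:320,180:460,::-1])
for q in ("lever_pad","lid_front","marker","tape_measure"):
    for r in finder.pinpoint("side",q)[:2]:
        u,v=r["location"]; z=med(d,u,v); print(q,round(r["confidence"],2),np.round([u,v]),np.round(px2w("side",z,u,v),3))
d0=np.load("side.npy"); m=np.zeros_like(d,bool); m[178:212,225:310]=1; m&=(d>0)&(d0>0); print("lid depth change mm",1000*np.median((d-d0)[m]),1000*np.percentile(abs(d-d0)[m],90))
o=robot.get_obs(); print(o["time_s"],o["tool_pos"],o["wrist_force"])
E
```

```text
lever_pad 0.58 [349. 186.] [ 0.538 -0.207  0.084]
lid_front 0.64 [315. 191.] [ 0.595 -0.128  0.114]
marker 0.62 [388. 232.] [ 0.458 -0.182 -0.   ]
tape_measure 0.75 [352. 263.] [ 0.522 -0.034  0.034]
lid depth change mm 0.0061392784 3.311932
11.85 [ 0.51412203 -0.21353175  0.24444052] [-0.50782098 -0.00164366 -0.103576  ]
```

View pics/s4.png

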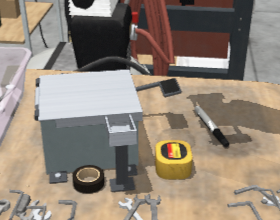

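The lid is fully shut, the chute at (122,130) is empty, the pad is back up at (168,87), and the marker, tape measure and tape roll haven't moved.

```bash
python3 -c "
from cell import robot
print(robot.close_job())"
```

```text
the job is handed in; nothing more can be done
None
```

The job is handed in at about 12 s: the lever was pressed to its stop, both balls rolled into the bin, the lid was eased fully shut, and the arm is clear with the surrounding things where they were.

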